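# Hold the ring tray's lid open in the jewellery chest's drawer

### The arm

A 7-joint arm with a two-finger parallel gripper is mounted at the origin on the work surface. World frame = base frame: x ahead of the robot, y to its left, z up, the work surface at z = 0. Lengths are in m, angles in rad, forces in N, time in s.
With the tool pointing down it reaches from about 0.4 to 0.875 m from the base axis. Payload 19.3 kg.
Tool frame: the origin (TCP) lies at the very end of the fingers, on their centre line; the grasp point (between the pads) lies 19 mm behind it; z points along the fingers, y is the line along which they close (so a half turn about z gives the same grasp; the last joint's range is limited). The gripper opens to 85 mm and grips with 20 to 120 N. Pads are 22 mm wide; open, the fingers measure 114 mm over their backs; the gripper's body (76 mm by 85 mm) begins 54 mm behind the grasp point. The pads swing forward as they close: fully open they stand 13 mm farther back than shut.
Start: joints at [1.16, 0.521, -0.036, 1.599, 0.021, 1.021, -0.113], TCP at [0.209, -0.589, 0.231] pointing down, gripper open.
Joint ranges: [-2.91, 2.91], [-0.3, 2.13], [-1.5, 1.42], [0.17, 2.43], [-1.26, 4.41], [0.16, 1.93], [-2.52, 2.52]. Speed limits (rad/s): [1.89, 1.89, 2.39, 2.39, 3.01, 3.01, 3.01].

### API

Orientations are given as [roll, pitch, yaw] about the fixed x, y, z axes, in that order (R = Rz(yaw) Ry(pitch) Rx(roll)).
In Python, from workcell import bot gives the robot as it stands. The module is installed in compiled form; this text tells all that it offers.
- The arm moves only by the tool apply_moves, never from a script. Its arguments are lists of equal length, an entry for each row: "claw": the finger opening in m, from 0 to 0.0854; "xyz": the shift along the tool's x, y, z in m, a list of three; "twist": the turn, a rotation vector about the tool's x, y, z in rad, a list of three. A call has 1 to 20 rows; each row shifts and turns the commanded pose from where the row before left it, along the tool's axes as they then stand; what a row does not reach is not made up. A row lasts 1/10 s, in which the tool goes at most 50 mm and 8.59 degrees, less where a joint would pass 70% of its speed; a pose out of reach is approached as far as the arm can. A call with a gripper value outside its range is refused whole. The fingers move at their own pace and stop on an object; "force" is the grip in N (left out, the last holds). Time passes only in rows, so rows that do not move let the fingers close. It gives the time, the measured TCP pose, the force, the opening and the grip force at its end, in the units of the state.
- bot.observe(): the state, without advancing time (a new reading comes with each control period).
- bot.grab_frame(name): name is "side" or "top"; returns a dict with "img" (400x640x3 uint8, red, green, blue), "vfov" (degrees; the focal length in pixels is half the picture's height over the tangent of half this angle, whatever the lens; pixels are square), "cx", "cy" (the principal point, pixels), "view" (4x4, takes a point from world to camera coordinates). Camera axes: x right, y up, looking along -z (the intrinsics and any distortion apply to the point x, -y, -z); pixel columns grow to the right and rows downward; lengths in m; the calibration is good to about 2 mm. A picture is of the moment at which its call begins. There is no depth.
- bot.job_done(): hands the job in; it is judged then, once.
Trained networks look in the newest picture that a camera, given by its name, has taken for a name from the list of things; names that differ only in an ending like _2 or _b are one class to them, and where a whole thing is asked for, a point or a joint stands for the part that bears it (a point fixed in the world has none). Each returns a list of dicts, best first, with "score" (0 to 1); they miss things now and then, are a little off and sometimes report something else, mostly with a low value. They report only what shows in the picture. A call takes as long as a camera call.
- bot.find_in(camera, query): "position" ([x, y, z] in m, in world coordinates, good to about 4 mm: the middle of the surface that is visible of it).
The state is a dict: "clock": time; "qpos": joint angles; "qd": joint speeds; "joint_efforts": joint torques, N m; "position": TCP position; "tool_rot": TCP orientation; "force": force on the tool from outside, world axes, zero at the start; "moment": the same for the moment, N m; "grip_width": finger opening in m; "finger_force": force on a finger pad.
Only numpy, scipy, OpenCV 4.12 (cv2) and the standard library are available. Lean on these libraries where they do the work, as an engineer would, in place of code of your own. Each camera call takes 0.05 s, during which the arm holds its last target. There are 200 camera calls.

### The job

Pull the bar-handled drawer of the wooden jewellery chest all the way out, then lift the self-closing lid inside it, which has a small pull on its front edge, and hold it still at 60 degrees from shut (within 10 degrees), so that a ring can be chosen from under it. Finish while still holding the lid there with the fingers, since it falls shut if let go, with the drawer still fully out and the goods around the chest left where they are.

Things in the scene. Friction and masses are not known exactly. Their poses are not given: they have to be found in the camera images.
- chest: Low wooden jewellery chest, 250 deep (x) by 266 wide (y) by 110 high, fixed to the table. Origin on the table under the middle of its front (where the shut drawer's face stands); its x axis points from its drawer front to its back, z up. One drawer fills its front (-x side) and slides out along the chest's -x.
- drawer (a joint): How far the drawer is out, m: 0 shut, 0.200 at the end stop. Sliding friction about 3 N, plus 6 N per m/s; no spring, it stays where it is left. It starts shut or up to 25 mm ajar.
- drawer_handle (a point): Middle of the drawer's brass bar handle: a round bar 11 thick, 111 long, level along the chest's y, 82 above the table and 42 in front of the drawer's front face (36 free behind the bar); two posts 8 thick carry it 44 either side of the middle. Axes as the chest's. The drawer front is 83 high, its top 95 above the table.
- tray_lid: Dark wooden lid in the drawer, 105 x 228 x 8, about 0.2 kg, a brass pull on its front edge; seen once the drawer is out. Hinged 185 behind the drawer's front face, 80 above the table; swings up and back (0 shut, stop at 86 degrees); gravity and a spring shut it (1 to 2 N at the pull). Origin: middle of the pull, 135 from the hinge; +x from pull to hinge, y along the hinge, z up when shut.
- lid_pull (a point): Middle of the pull's crossbar, 12 thick and 26 long (along y), on an 8 thick stem standing 27 forward from the lid's front edge, in the lid's plane. Shut, it is 80 above the table and 50 behind the drawer's front face, over an empty well (floor 18 above the table) between lid and drawer front; 29 free before and 20 free behind the crossbar. Axes as the lid's.
- bead_bowl: Dark wooden bowl of beads, 100 across, 45 high; loose, to be left alone. Origin under its centre.
- glass_dish: Glass dish of beads, 84 across, 30 high; loose, to be left alone. Origin under its centre.
- ring_dish: Small brass dish standing on the chest's top, 64 across, 24 high; loose, to be left alone. Origin under its centre.
- price_paddle: Blank round wooden price sign on a block, 50 x 54, 95 high; loose, to be left alone. Origin under its centre.
- stone_fish: Grey stone fish figurine, about 100 long, 48 high; loose, to be left alone. Origin under its centre.
- bangle: Brass bangle lying flat, 68 across, 12 high; loose, to be left alone. Origin under its centre.
- organiser: Clear plastic compartment tray, 130 x 200, 35 high; loose, to be left alone. Origin under its centre.

How it is judged:
On the way, in this order (a step that is already met when the one before it is completed fails the run):
1. the drawer is pulled out to within 15 mm of its stop, the lid still shut (value of joint drawer above 0.185 m and angle between tray_lid's own z axis and vertical below 0.2 rad), for 0.2 s.
2. the fingers lift the lid past 30 degrees (angle between tray_lid's own z axis and vertical above 0.52 rad and contact force between the fingers and tray_lid above 0.2 N and value of joint drawer above 0.175 m), for 0.2 s.
At the end, for the whole second after the job is handed in: The lid stands still at 60 degrees from shut, give or take 10, carried by the robot's fingers (more than 0.2 N between them), the drawer is within 25 mm of its end stop, and no other article has moved 40 mm; all through the last second (angle between tray_lid's own z axis and vertical between 0.873 and 1.222 rad and angular speed of tray_lid below 0.1 rad/s and contact force between the fingers and tray_lid above 0.2 N and value of joint drawer above 0.175 m and distance of each of bead_bowl, glass_dish, ring_dish, price_paddle, stone_fish, bangle, organiser from where it was at the start of the episode below 0.04 m); the arm keeps its last pose, push and grip.
It fails at once if an article beside or on the chest is moved by 40 mm or more, or tipped over (distance of any of bead_bowl, glass_dish, ring_dish, price_paddle, stone_fish, bangle, organiser from where it was at the start of the episode above 0.04 m or angle between any of bead_bowl, glass_dish, ring_dish, price_paddle, stone_fish, bangle, organiser's own z axis and vertical above 0.6 rad).
It also fails if it takes over 56 s, if anything falls off the work surface, if the arm or the gripper's body presses on something with over 40 N, if the wrist force passes 120 N, or if a joint passes its speed limit or range.

## Working session

There is one attempt and no reset: what is moved stays moved. The work goes in short steps, Python scripts to look and compute and a tool call to move; the robot and the scene stay as the last step left them, time stands still between calls to the robot, and variables do not carry over. Pictures are saved under pics/ and viewed, at most 10 in all, crops included, and the job is handed in when it is done.

Besides the shell and the picture viewer there is one more tool, called as name(argument=value, ...) on one line, values as JSON. apply_moves: Moves the arm, as the interface text tells. Its arguments: {"type":"object","properties":{"claw":{"type":"array"},"xyz":{"type":"array"},"twist":{"type":"array"},"force":{"type":"number"}},"required":["claw","xyz","twist"]}

```bash
mkdir -p pics; python3 - <<'E'
from workcell import bot
import cv2,numpy as np
s=bot.observe();print({k:np.round(v,3).tolist() for k,v in s.items()})
for c in("side","top"):
    f=bot.grab_frame(c);cv2.imwrite(f"pics/{c}0.png",f["img"][:,:,::-1]);print(c,f["vfov"],f["cx"],f["cy"],np.round(f["view"],3).tolist(),[k for k in f])
    for q in("chest","drawer_handle","ring_dish","bead_bowl","glass_dish","price_paddle","stone_fish","bangle","organiser"):
        print(q,[(np.round(d["position"],3).tolist(),round(d["score"],2)) for d in bot.find_in(c,q)[:2]])
E
```

```text
{'clock': 0.0, 'qpos': [1.16, 0.522, -0.036, 1.6, 0.021, 1.021, -0.113], 'qd': [0.0, -0.001, -0.0, 0.001, 0.0, -0.001, -0.001], 'joint_efforts': [-0.003, -92.711, 1.978, -36.994, 0.018, 0.008, 0.0], 'position': [0.209, -0.589, 0.231], 'tool_rot': [-3.14, 0.0, 0.341], 'force': [0.298, 0.115, 0.246], 'moment': [-0.016, -0.002, 0.032], 'finger_force': 0.0, 'grip_width': 0.085}
side 43.38193944812929 311.2067313286013 201.38989312371953 [[-0.992, -0.126, -0.009, 0.544], [0.081, -0.683, 0.726, 0.007], [-0.098, 0.719, 0.688, -1.443], [0.0, 0.0, 0.0, 1.0]] ['img', 'vfov', 'cx', 'cy', 'view']
chest [([0.768, -0.044, 0.113], 0.58)]
drawer_handle []
ring_dish [([0.298, 0.283, 0.01], 0.65), ([0.742, -0.116, 0.125], 0.55)]
bead_bowl [([0.686, 0.114, 0.031], 0.9)]
glass_dish [([0.609, -0.3, 0.022], 0.66)]
price_paddle [([0.461, -0.297, 0.022], 0.46), ([0.653, -0.071, 0.072], 0.16)]
stone_fish [([0.532, 0.187, 0.036], 0.6)]
bangle [([0.304, 0.284, 0.01], 0.62)]
organiser [([0.437, 0.571, -0.003], 0.76)]
top 56.10055114404608 315.8809908515864 201.6261087553219 [[0.015, -1.0, 0.006, 0.137], [0.995, 0.015, 0.096, -0.541], [-0.096, 0.004, 0.995, -1.071], [0.0, 0.0, 0.0, 1.0]] ['img', 'vfov', 'cx', 'cy', 'view']
chest [([0.768, -0.116, 0.111], 0.97), ([0.691, 0.122, 0.028], 0.17)]
drawer_handle [([0.65, -0.097, 0.085], 0.94)]
ring_dish []
bead_bowl []
glass_dish [([0.615, -0.302, 0.021], 0.84)]
price_paddle [([0.461, -0.3, 0.02], 0.74)]
stone_fish [([0.529, 0.174, 0.041], 0.87)]
bangle [([0.3, 0.28, 0.01], 0.54), ([0.65, -0.099, 0.084], 0.27)]
organiser [([0.439, 0.594, 0.01], 0.63)]
```

View pics/side0.png

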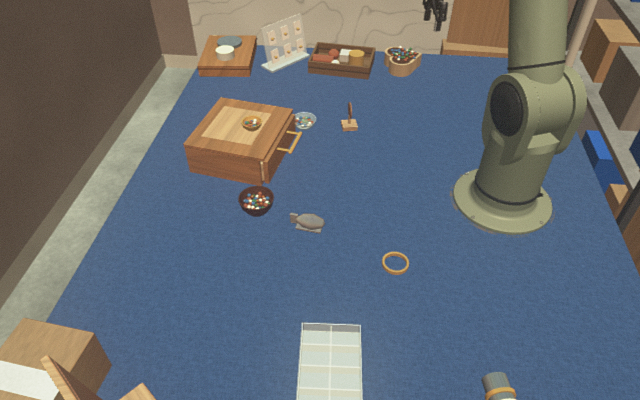

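View pics/top0.png

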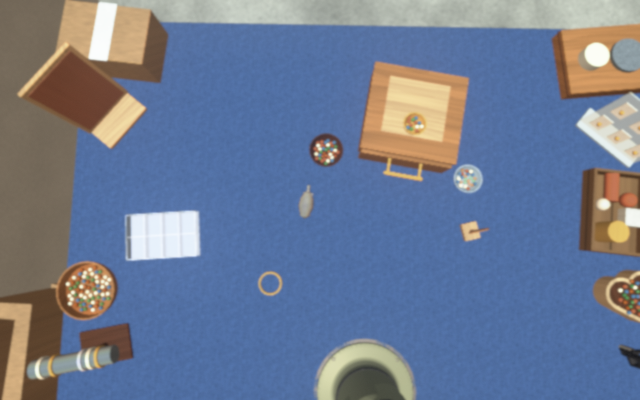

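The side view shows the chest at about (240,140), with its handle at (290,142) facing the robot. In the top view the chest corners are about (376,63), (468,77), (455,164) and (361,152), and the handle is about (404,170). I'll zoom in on the top view for yaw and the handle ends.

```bash
cat > h.py <<'E'
import numpy as np
from workcell import bot
def ray(f,u,v,z):
    F=200/np.tan(np.radians(f["vfov"]/2));V=np.array(f["view"]);R,t=V[:3,:3],V[:3,3]
    d=R.T@np.array([(u-f["cx"])/F,-(v-f["cy"])/F,-1]);c=-R.T@t
    return c+d*(z-c[2])/d[2]
def proj(f,p):
    F=200/np.tan(np.radians(f["vfov"]/2));V=np.array(f["view"]);q=V[:3,:3]@np.array(p)+V[:3,3]
    return f["cx"]+F*q[0]/-q[2], f["cy"]-F*q[1]/-q[2]
E
python3 - <<'E'
from h import *
import cv2
f=bot.grab_frame("top");im=f["img"][:,:,::-1]
cv2.imwrite("pics/top1.png",cv2.resize(im[50:190,340:490],None,fx=4,fy=4,interpolation=cv2.INTER_CUBIC))
for n,u,v,z in(("bl",376,63,.11),("br",468,77,.11),("fr",455,164,.11),("fl",361,152,.11),("h1",386,172,.082),("h2",421,178,.082)):
    print(n,np.round(ray(f,u,v,z),4))
print(np.round(proj(f,[.65,-.097,.085]),1))
E
```

```text
bl [ 0.9226 -0.0171  0.11  ]
br [ 0.8863 -0.2742  0.11  ]
fr [ 0.6392 -0.2327  0.11  ]
fl [0.6685 0.0241 0.11  ]
h1 [ 0.6192 -0.0495  0.082 ]
h2 [ 0.6038 -0.1473  0.082 ]
[403.1 161.2]
```

View pics/top1.png

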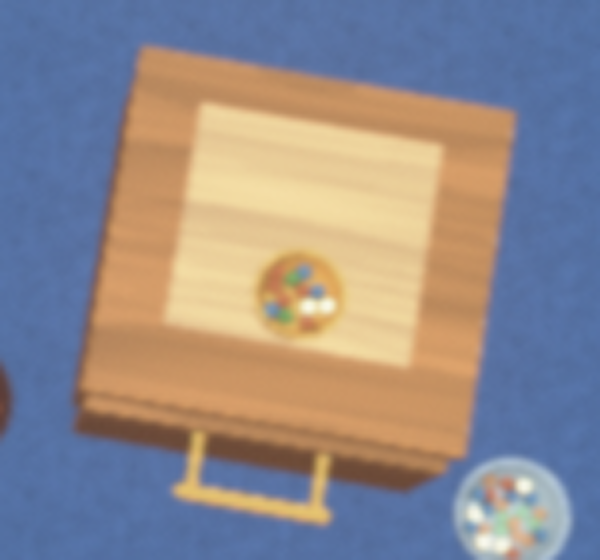

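apply_moves(claw=[0.085, 0.085, 0.085, 0.085, 0.085, 0.085, 0.085, 0.085, 0.045, 0.045, 0.045, 0.045, 0.045, 0.045, 0.045, 0.045], xyz=[[0.0338, -0.0206, 0.002], [0.0338, -0.0206, 0.002], [0.0338, -0.0206, 0.002], [0.0338, -0.0206, 0.002], [0.0338, -0.0206, 0.002], [0.0338, -0.0206, 0.002], [0.0338, -0.0206, 0.002], [0.0338, -0.0206, 0.002], [0.0338, -0.0206, 0.002], [0.0338, -0.0206, 0.002], [0.0338, -0.0206, 0.002], [0.0338, -0.0206, 0.002], [0.0338, -0.0206, 0.002], [0.0338, -0.0206, 0.002], [0.0338, -0.0206, 0.002], [0.0338, -0.0206, 0.002]], twist=[[0, 0, 0], [0, 0, 0], [0, 0, 0], [0, 0, 0], [0, 0, 0], [0, 0, 0], [0, 0, 0], [0, 0, 0], [0, 0, 0], [0, 0, 0], [0, 0, 0], [0, 0, 0], [0, 0, 0], [0, 0, 0], [0, 0, 0], [0, 0, 0]])

```text
clock: 2.65
position: [0.6093, -0.0963, 0.1993]
tool_rot: [3.141, -0.0, 0.341]
force: [0.7, -0.6, 0.3]
grip_width: 0.0452
finger_force: 0.0
```

apply_moves(claw=[0.045, 0.045, 0.045, 0.045, 0.045, 0.045, 0.045, 0.045, 0.045, 0.045, 0.045], xyz=[[0, 0, 0], [0, 0, 0], [0, 0, 0], [0, 0, 0], [0, 0, 0], [0, 0, 0], [0, 0, 0], [0, 0, 0], [0, 0, 0], [0, 0, 0], [0, 0, 0]], twist=[[0, 0, -0.12], [0, 0, -0.12], [0, 0, -0.12], [0, 0, -0.12], [0, 0, -0.12], [0, 0, -0.12], [0, 0, -0.12], [0, 0, -0.12], [0, 0, -0.12], [0, 0, 0], [0, 0, 0]])

```text
clock: 3.75
position: [0.6084, -0.0978, 0.1993]
tool_rot: [-3.142, -0.0, 1.417]
force: [-0.8, 0.8, -0.4]
grip_width: 0.0451
finger_force: 0.0
```

apply_moves(claw=[0.045, 0.045, 0.045, 0.045, 0.045], xyz=[[0, 0, 0.022], [0, 0, 0.022], [0, 0, 0.022], [0, 0, 0.022], [0, 0, 0]], twist=[[0, 0, 0], [0, 0, 0], [0, 0, 0], [0, 0, 0], [0, 0, 0]])

```text
clock: 4.25
position: [0.607, -0.0975, 0.1089]
tool_rot: [-3.138, 0.0, 1.418]
force: [-1.5, -0.4, -0.4]
grip_width: 0.0449
finger_force: 0.0
```

```bash
python3 - <<'E'
from h import *
import cv2
f=bot.grab_frame("side");im=f["img"][:,:,::-1]
y=-.155;a=np.array([-np.sin(y),np.cos(y),0]);c=np.array([.609,-.097,.082])
P=[proj(f,c+s*a*.0555) for s in(-1,1)];print(np.round(P,1))
big=cv2.resize(im[90:190,230:350],None,fx=6,fy=6,interpolation=cv2.INTER_CUBIC)
for p in P: cv2.circle(big,(int((p[0]+.5-230)*6),int((p[1]+.5-90)*6)),4,(0,0,255),-1)
cv2.imwrite("pics/side2.png",big)
E
```

```text
[[300.5 130.7]
 [289.4 152. ]]
```

View pics/side2.png

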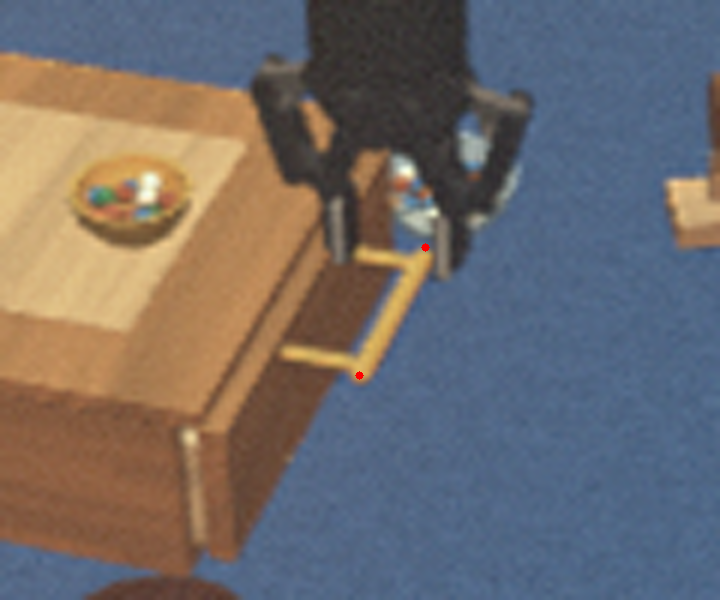

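The side view shows the projected handle ends (red) on the bar's ends and the open fingers straddling the bar, so I'll descend and grip.

apply_moves(claw=[0.045, 0.045, 0.045, 0, 0, 0, 0, 0], xyz=[[0, 0.001, 0.016], [0, 0, 0.016], [0, 0, 0.012], [0, 0, 0], [0, 0, 0], [0, 0, 0], [0, 0, 0], [0, 0, 0]], twist=[[0, 0, 0], [0, 0, 0], [0, 0, 0], [0, 0, 0], [0, 0, 0], [0, 0, 0], [0, 0, 0], [0, 0, 0]], force=60)

```text
clock: 5.1
position: [0.6096, -0.0978, 0.0677]
tool_rot: [3.141, -0.0, 1.421]
force: [0.4, 0.6, 0.2]
grip_width: 0.0086
finger_force: 58.7
```

apply_moves(claw=[0, 0, 0, 0, 0, 0, 0, 0, 0, 0, 0, 0], xyz=[[0, -0.005, 0], [0, -0.015, 0], [0, -0.018, 0], [0, -0.018, 0], [0, -0.018, 0], [0, -0.018, 0], [0, -0.018, 0], [0, -0.018, 0], [0, -0.018, 0], [0, -0.018, 0], [0, -0.01, 0], [0, 0, 0]], twist=[[0, 0, 0], [0, 0, 0], [0, 0, 0], [0, 0, 0], [0, 0, 0], [0, 0, 0], [0, 0, 0], [0, 0, 0], [0, 0, 0], [0, 0, 0], [0, 0, 0], [0, 0, 0]])

```text
clock: 6.3
position: [0.4368, -0.069, 0.0676]
tool_rot: [3.141, -0.003, 1.424]
force: [0.0, 21.1, -4.0]
grip_width: 0.0088
finger_force: 59.6
```

apply_moves(claw=[0, 0, 0, 0, 0, 0], xyz=[[0.002, -0.004, 0], [0.001, -0.005, 0], [0, -0.004, 0], [0, -0.003, 0], [0, -0.002, 0], [0, 0, 0]], twist=[[0, 0, 0], [0, 0, 0], [0, 0, 0], [0, 0, 0], [0, 0, 0], [0, 0, 0]])

```text
clock: 6.9
position: [0.4207, -0.0662, 0.0676]
tool_rot: [3.14, -0.0, 1.421]
force: [5.6, -0.6, 4.0]
grip_width: 0.0085
finger_force: 60.4
```

apply_moves(claw=[0, 0, 0, 0, 0], xyz=[[0, -0.002, 0], [0, -0.002, 0], [0, -0.002, 0], [0, 0, 0], [0, 0, 0]], twist=[[0, 0, 0], [0, 0, 0], [0, 0, 0], [0, 0, 0], [0, 0, 0]])

```text
clock: 7.4
position: [0.4204, -0.066, 0.068]
tool_rot: [3.13, -0.003, 1.42]
force: [41.6, -13.5, -35.7]
grip_width: 0.0083
finger_force: 58.4
```

apply_moves(claw=[0, 0.04, 0.04, 0.04, 0.04, 0.04, 0.04, 0.04, 0.04], xyz=[[0, 0.005, 0], [0, 0, 0], [0, 0, 0], [0, 0, 0], [0, 0, -0.02], [0, 0, -0.03], [0, 0, -0.03], [0, 0, -0.03], [0, 0, -0.02]], twist=[[0, 0, 0], [0, 0, 0], [0, 0, 0], [0, 0, 0], [0, 0, 0], [0, 0, 0], [0, 0, 0], [0, 0, 0], [0, 0, 0]])

```text
clock: 8.3
position: [0.4188, -0.066, 0.199]
tool_rot: [3.141, 0.0, 1.421]
force: [-0.0, 0.2, -0.1]
grip_width: 0.0399
finger_force: 0.0
```

```bash
python3 - <<'E'
from h import *
import cv2
s=bot.observe();print(np.round(s["qpos"],2),np.round(s["position"],3))
y=-.16;ex=np.array([np.cos(y),np.sin(y),0]);ey=np.array([-ex[1],ex[0],0])
h=np.array([.4205,-.066,.082]);p=h+.092*ex-[0,0,.002];print("pull pred",p)
for c,(r,k) in {"side":((60,190,180,340),5),"top":((110,260,320,480),5)}.items():
    f=bot.grab_frame(c);im=f["img"][:,:,::-1]
    for q in("lid_pull","drawer_handle","tray_lid"): print(c,q,[(np.round(d["position"],3).tolist(),round(d["score"],2)) for d in bot.find_in(c,q)[:2]])
    a,b,l,w=r;big=cv2.resize(im[a:b,l:w],None,fx=k,fy=k,interpolation=cv2.INTER_CUBIC)
    for P in (p+ey*.013,p-ey*.013,h+ey*.0555,h-ey*.0555):
        u=proj(f,P);cv2.circle(big,(int((u[0]+.5-l)*k),int((u[1]+.5-a)*k)),3,(0,0,255),-1)
    cv2.imwrite(f"pics/{c}3.png",big)
E
```

```text
[ 0.44  0.28 -0.5   2.12  0.19  0.78 -0.33] [ 0.419 -0.066  0.199]
pull pred [ 0.51132491 -0.08065728  0.08      ]
side lid_pull [([0.59, -0.076, 0.083], 0.88), ([0.689, -0.048, 0.085], 0.18)]
side drawer_handle [([0.558, -0.059, 0.072], 0.98)]
side tray_lid [([0.589, -0.08, 0.085], 0.64)]
top lid_pull [([0.594, -0.088, 0.084], 0.84), ([0.534, 0.174, 0.038], 0.38)]
top drawer_handle [([0.57, -0.073, 0.081], 0.92)]
top tray_lid [([0.589, -0.085, 0.084], 0.71)]
```

View pics/side3.png

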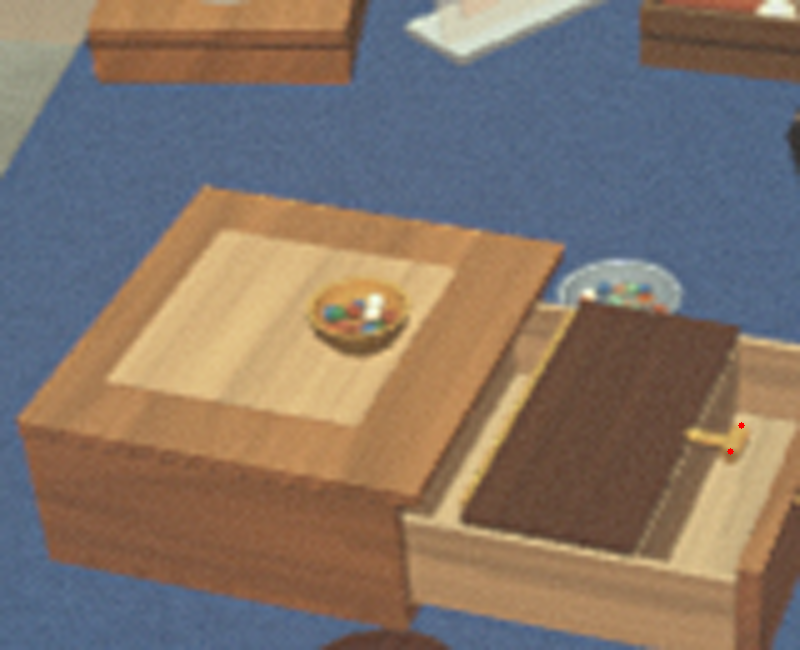

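View pics/top3.png

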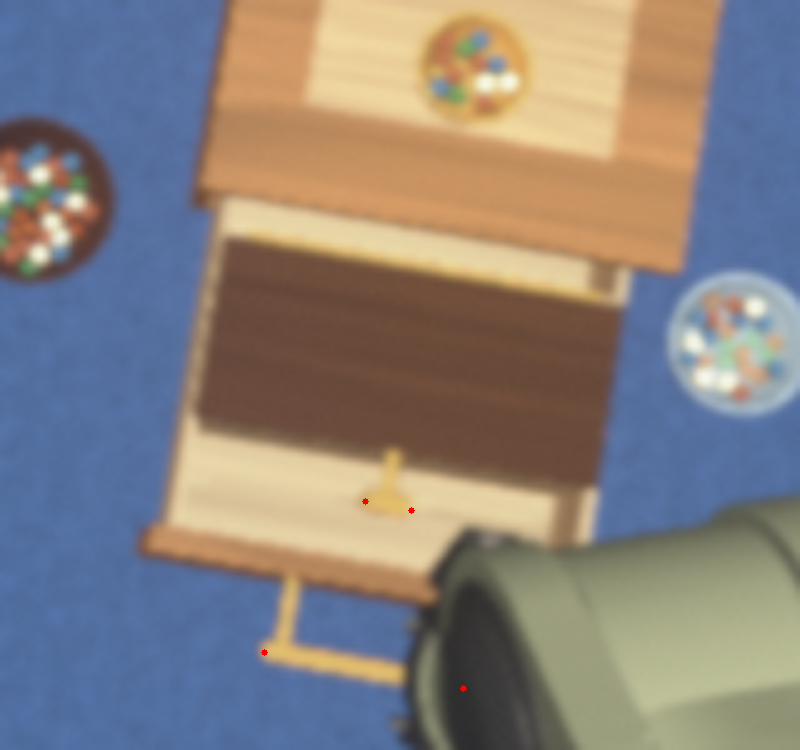

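apply_moves(claw=[0.055, 0.055, 0.055, 0.055, 0.055, 0.055, 0.055, 0.055, 0.055, 0.055, 0.055, 0.055, 0.055, 0.055, 0.055, 0.055], xyz=[[0, 0.031, 0], [0, 0.031, 0], [0, 0.031, 0], [0, 0, 0], [0, 0, 0], [0, 0, 0], [0, 0, 0], [0, 0, 0], [0, 0, 0], [0, 0, 0], [0, 0, 0], [0, 0, 0], [0, 0, 0], [0, 0, 0], [0, 0, 0], [0, 0, 0]], twist=[[0, 0, 0], [0, 0, 0], [0, 0, 0], [0, 0, 0.1436], [0, 0, 0.1436], [0, 0, 0.1436], [0, 0, 0.1436], [0, 0, 0.1436], [0, 0, 0.1436], [0, 0, 0.1436], [0, 0, 0.1436], [0, 0, 0.1436], [0, 0, 0.1436], [0, 0, 0.1436], [0, 0, 0]])

```text
$.twist: bad value
```

apply_moves(claw=[0.055, 0.055, 0.055, 0.055, 0.055, 0.055, 0.055, 0.055, 0.055, 0.055, 0.055, 0.055, 0.055, 0.055, 0.055], xyz=[[0, 0.031, 0], [0, 0.031, 0], [0, 0.031, 0], [0, 0, 0], [0, 0, 0], [0, 0, 0], [0, 0, 0], [0, 0, 0], [0, 0, 0], [0, 0, 0], [0, 0, 0], [0, 0, 0], [0, 0, 0], [0, 0, 0], [0, 0, 0]], twist=[[0, 0, 0], [0, 0, 0], [0, 0, 0], [0, 0, 0.1436], [0, 0, 0.1436], [0, 0, 0.1436], [0, 0, 0.1436], [0, 0, 0.1436], [0, 0, 0.1436], [0, 0, 0.1436], [0, 0, 0.1436], [0, 0, 0.1436], [0, 0, 0.1436], [0, 0, 0.1436], [0, 0, 0]])

```text
clock: 10.2
position: [0.5107, -0.0796, 0.1966]
tool_rot: [3.141, 0.001, -0.161]
force: [0.2, -1.6, -0.2]
grip_width: 0.0548
finger_force: 0.0
```

```bash
python3 - <<'E'
from h import *
s=bot.observe();print(np.round(s["qpos"],2),np.round(s["position"],4),np.round(s["tool_rot"],3))
E
```

```text
[ 0.11  0.4  -0.09  1.91  0.05  0.83 -1.74] [ 0.5107 -0.0796  0.1966] [ 3.141e+00  1.000e-03 -1.610e-01]
```

apply_moves(claw=[0.055, 0.055, 0.055, 0.055, 0.055, 0.055, 0.055, 0, 0, 0, 0, 0], xyz=[[0, 0.001, 0.02], [0, 0, 0.025], [0, 0, 0.025], [0, 0, 0.025], [0, 0, 0.02], [0, 0, 0.016], [0, 0, 0], [0, 0, 0], [0, 0, 0], [0, 0, 0], [0, 0, 0], [0, 0, 0]], twist=[[0, 0, 0], [0, 0, 0], [0, 0, 0], [0, 0, 0], [0, 0, 0], [0, 0, 0], [0, 0, 0], [0, 0, 0], [0, 0, 0], [0, 0, 0], [0, 0, 0], [0, 0, 0]], force=30)

```text
clock: 11.4
position: [0.5119, -0.0778, 0.0674]
tool_rot: [-3.138, -0.002, -0.155]
force: [0.8, 18.3, 1.7]
grip_width: 0.0251
finger_force: 34.1
```

apply_moves(claw=[0, 0, 0, 0, 0, 0, 0, 0], xyz=[[0, -0.0025, 0], [0.0005, 0, -0.0118], [0.0016, 0, -0.0116], [0.0025, 0, -0.0115], [0.0035, 0, -0.0113], [0.0045, 0, -0.0109], [0.0055, 0, -0.0104], [0, 0, 0]], twist=[[0, 0, 0], [0, 0, 0], [0, 0, 0], [0, 0, 0], [0, 0, 0], [0, 0, 0], [0, 0, 0], [0, 0, 0]])

```text
clock: 12.2
position: [0.5304, -0.0807, 0.1362]
tool_rot: [-3.14, -0.003, -0.158]
force: [3.3, 7.0, -4.1]
grip_width: 0.0249
finger_force: 33.1
```

apply_moves(claw=[0, 0, 0, 0, 0, 0, 0, 0, 0], xyz=[[0, 0, 0], [0.0063, 0, -0.0099], [0.0072, 0, -0.0094], [0.0079, 0, -0.0087], [0.0087, 0, -0.0079], [0.0094, 0, -0.0072], [0.0099, 0, -0.0063], [0, 0, 0], [0, 0, 0]], twist=[[0, 0, 0], [0, 0, 0], [0, 0, 0], [0, 0, 0], [0, 0, 0], [0, 0, 0], [0, 0, 0], [0, 0, 0], [0, 0, 0]])

```text
clock: 13.1
position: [0.5774, -0.0885, 0.184]
tool_rot: [-3.141, 0.0, -0.158]
force: [-1.9, 5.1, 1.0]
grip_width: 0.0249
finger_force: 33.1
```

```bash
python3 - <<'E'
from h import *
import cv2
f=bot.grab_frame("side");im=f["img"][:,:,::-1]
y=-.16;ex=np.array([np.cos(y),np.sin(y),0]);ey=np.array([-ex[1],ex[0],0])
p0=np.array([.511,-.080,.08]);H=p0+.135*ex
k=5;l,a=180,60;big=cv2.resize(im[a:190,l:340],None,fx=k,fy=k,interpolation=cv2.INTER_CUBIC)
for d,col in((50,(255,0,0)),(60,(0,0,255)),(70,(0,255,0))):
    t=np.radians(d)
    for s in(-.114,.114):
        u=proj(f,H+s*ey+.108*(-np.cos(t)*ex+[0,0,np.sin(t)]));cv2.circle(big,(int((u[0]+.5-l)*k),int((u[1]+.5-a)*k)),3,col,-1)
h=np.array([.4205,-.066,.082])
for s in(-1,1):
    u=proj(f,h+s*ey*.0555);cv2.circle(big,(int((u[0]+.5-l)*k),int((u[1]+.5-a)*k)),3,(255,255,0),-1)
cv2.imwrite("pics/side4.png",big)
for q in("drawer_handle","lid_pull","tray_lid"):print(q,[(np.round(d["position"],3).tolist(),round(d["score"],2)) for d in bot.find_in("side",q)[:2]])
E
```

```text
drawer_handle [([0.565, -0.073, 0.042], 0.97)]
lid_pull [([0.686, 0.113, 0.032], 0.68), ([0.617, -0.031, 0.14], 0.62)]
tray_lid [([0.618, -0.031, 0.142], 0.54)]
```

View pics/side4.png

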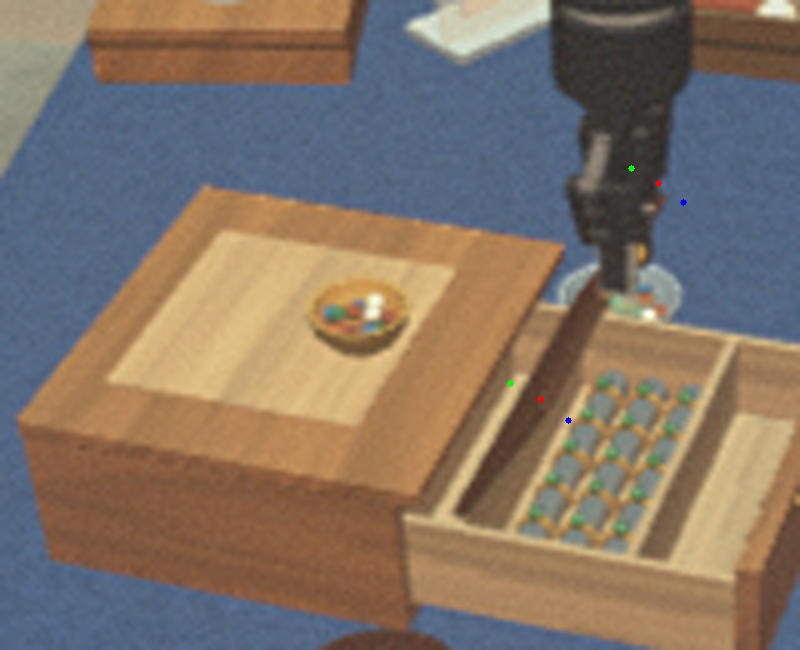

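The side view shows the lid standing up with its front edge at about (605,285), on the projected 60° line. The drawer front is unchanged at (735,560), and the dishes are where they were. The fingers are still gripping the pull, so I'll hold still briefly and hand in.

apply_moves(claw=[0, 0, 0, 0, 0], xyz=[[0, 0, 0], [0, 0, 0], [0, 0, 0], [0, 0, 0], [0, 0, 0]], twist=[[0, 0, 0], [0, 0, 0], [0, 0, 0], [0, 0, 0], [0, 0, 0]])

```text
clock: 13.8
position: [0.5772, -0.0885, 0.1838]
tool_rot: [-3.141, 0.0, -0.158]
force: [-2.0, 6.5, 0.7]
grip_width: 0.0246
finger_force: 33.0
```

```bash
python3 -c "
from workcell import bot
print(bot.observe()['position'],bot.observe()['finger_force']);print(bot.job_done())"
```

```text
[ 0.57715248 -0.08851539  0.18377092] 33.03579568862915
the job is handed in; nothing more can be done
None
```

I pulled the drawer out to its stop and handed the job in at about 14 s with the fingers still gripping the lid's pull, holding the lid at about 60° by the tool's travel and the side view; the dishes around the chest looked unmoved, and no verdict came back.

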